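Cap the rack, tug and hold the dispenser shutter

TASK

Get the tile-levelling kit ready: drop the two loose orange caps one at a time, upright, into the two pockets of the pine rack, one in each. Then tug the yellow sliding shutter of the black dispenser tub by its fin, before touching the red release tab, to learn whether it is caught; if it is, slide the release tab fully outwards, and then pull the shutter all the way open and finish while still holding it open against its spring so that I can reach the clips. Leave the quarry tile, the grout float and the primer can where they are.

Things in the scene. Friction and masses are not known exactly. Their poses are not given: they have to be found in the camera images.
- cap0_center (a point): centre (half-way up) of an orange plastic tile-levelling cap: an upright plain cylinder 30 mm in diameter, 48 mm tall, top and foot edges bevelled, about 30 g, standing on the bench. Its z axis points up
- cap1_center (a point): the same for the second, identical orange cap
- pocket_left (a point): centre of the mouth, level with the rack's top 50 mm above the bench, of a round blind pocket 36 mm in diameter and 20 mm deep, bored from above in the pine rack. A seated cap sticks out 28 mm, its centre 4 mm above the mouth. The two pockets are 110 mm apart along the frame's y axis (left is +y); x points to the far side of the rack, where three steel trowels stand upright in slots, fixed, from 110 mm beyond the line of pockets, tops 125 mm above the bench
- pocket_right (a point): the same for the other pocket
- tub: black spacer dispenser tub, fixed to the bench, 240 mm long (its x) by 130 mm wide (its y), 90 mm high; origin at the centre of its underside, z up. Its yellow shutter lies on top between low grey rails and opens towards the tub's -x, over the robot's end of the tub. A grey latch box 110 mm long and 70 mm wide is built on its -y side, 90 mm high; the hidden tongue in it may or may not hold the shutter and cannot be seen
- shutter_fin (a point): centre of the shutter's upright grip fin: 14 mm thick (along the tub's x), 50 mm wide (along the tub's y), 35 mm high, standing on the shutter plate, whose top is 17.5 mm below this point. Axes as the tub's
- shutter (a joint): travel of the shutter: 0 shut, 0.085 m fully open (a stop), the fin moving towards the tub's -x. A spring shuts it when let go: 2.4 N shut, 5.8 N open. If caught, it gives only about 8 mm and then stops dead; if free it runs to the stop
- tab_grip (a point): centre of the red release tab that stands on the latch box: 14 mm thick (along the tub's x), 18 mm (along the tub's y), 35 mm high; the latch box's top is about 19 mm below this point. Axes as the tub's
- release_tab (a joint): travel of the release tab: 0 at rest, 0.028 m fully out (a stop), the tab moving towards the tub's -y, away from the shutter. It slides with 2 N of friction and stays where it is left; past 0.025 m the shutter is surely free and stays free. The tab starts at 0 whether or not the shutter is caught. Let the shutter go shut before working the tab
- quarry_tile: terracotta quarry tile 150 x 150 x 25 mm lying on the bench, origin under its centre; to be left alone
- grout_float: grey rubber grout float 230 x 90 mm, 75 mm high with its handle, lying on the bench, origin under its centre; to be left alone
- primer_can: blue primer can 70 mm in diameter, 110 mm tall, standing to the right of the tub, origin under its centre; to be left alone

How it is judged (in metres and radians):
On the way, in this order (a step that is already met when the one before it is completed fails the run):
1. one cap stands in a pocket (((horizontal distance between cap0_center and pocket_left below 0.006 m and z of cap0_center in the frame of pocket_left below 0.009 m and angle between cap0_center's own z axis and vertical below 0.2 rad) or (horizontal distance between cap0_center and pocket_right below 0.006 m and z of cap0_center in the frame of pocket_right below 0.009 m and angle between cap0_center's own z axis and vertical below 0.2 rad) or (horizontal distance between cap1_center and pocket_left below 0.006 m and z of cap1_center in the frame of pocket_left below 0.009 m and angle between cap1_center's own z axis and vertical below 0.2 rad) or (horizontal distance between cap1_center and pocket_right below 0.006 m and z of cap1_center in the frame of pocket_right below 0.009 m and angle between cap1_center's own z axis and vertical below 0.2 rad))), for 0.2 s.
2. both caps stand in the pockets, one in each ((((horizontal distance between cap0_center and pocket_left below 0.006 m and z of cap0_center in the frame of pocket_left below 0.009 m and angle between cap0_center's own z axis and vertical below 0.2 rad) and (horizontal distance between cap1_center and pocket_right below 0.006 m and z of cap1_center in the frame of pocket_right below 0.009 m and angle between cap1_center's own z axis and vertical below 0.2 rad)) or ((horizontal distance between cap0_center and pocket_right below 0.006 m and z of cap0_center in the frame of pocket_right below 0.009 m and angle between cap0_center's own z axis and vertical below 0.2 rad) and (horizontal distance between cap1_center and pocket_left below 0.006 m and z of cap1_center in the frame of pocket_left below 0.009 m and angle between cap1_center's own z axis and vertical below 0.2 rad)))), for 0.2 s.
3. the shutter is tugged with the fingers, the release tab not yet moved ((((horizontal distance between cap0_center and pocket_left below 0.006 m and z of cap0_center in the frame of pocket_left below 0.009 m and angle between cap0_center's own z axis and vertical below 0.2 rad) and (horizontal distance between cap1_center and pocket_right below 0.006 m and z of cap1_center in the frame of pocket_right below 0.009 m and angle between cap1_center's own z axis and vertical below 0.2 rad)) or ((horizontal distance between cap0_center and pocket_right below 0.006 m and z of cap0_center in the frame of pocket_right below 0.009 m and angle between cap0_center's own z axis and vertical below 0.2 rad) and (horizontal distance between cap1_center and pocket_left below 0.006 m and z of cap1_center in the frame of pocket_left below 0.009 m and angle between cap1_center's own z axis and vertical below 0.2 rad))) and value of joint shutter above 0.004 m and value of joint release_tab below 0.004 m and contact force between the fingers and shutter above 0.8 N), for 0.1 s.
4. the shutter is pulled open with the fingers (value of joint shutter above 0.072 m and contact force between the fingers and shutter above 0.8 N), for 0.2 s.
At the end, for the whole second after the job is handed in: The shutter is held at least 72 mm open (of 85) by the fingers, which press on it with over 0.8 N, and each pocket holds one cap, upright within 0.2 rad, within 6 mm of the pocket's axis, seated to within 5 mm of the bottom, at rest and not touched (all of step 4 and (((horizontal distance between cap0_center and pocket_left below 0.006 m and z of cap0_center in the frame of pocket_left below 0.009 m and angle between cap0_center's own z axis and vertical below 0.2 rad) and (horizontal distance between cap1_center and pocket_right below 0.006 m and z of cap1_center in the frame of pocket_right below 0.009 m and angle between cap1_center's own z axis and vertical below 0.2 rad)) or ((horizontal distance between cap0_center and pocket_right below 0.006 m and z of cap0_center in the frame of pocket_right below 0.009 m and angle between cap0_center's own z axis and vertical below 0.2 rad) and (horizontal distance between cap1_center and pocket_left below 0.006 m and z of cap1_center in the frame of pocket_left below 0.009 m and angle between cap1_center's own z axis and vertical below 0.2 rad))) and linear speed of each of cap0, cap1 below 0.02 m/s and contact force between each of the arm, the fingers and cap0 below 0.1 N and contact force between each of the arm, the fingers and cap1 below 0.1 N); the arm keeps its last pose, push and grip.
It fails at once if the quarry tile is disturbed (shifted over 25 mm) (distance of quarry_tile from where it was at the start of the episode above 0.025 m).
It fails at once if the grout float is disturbed (shifted over 25 mm) (distance of grout_float from where it was at the start of the episode above 0.025 m).
It fails at once if the primer can is disturbed (shifted over 25 mm) (distance of primer_can from where it was at the start of the episode above 0.025 m).
It also fails if it takes over 64 s, if anything falls off the work surface, if the arm or the gripper's body presses on something with over 40 N, if the wrist force passes 120 N, or if a joint passes its speed limit or range.

ROBOT

A 6-joint arm with a two-finger parallel gripper is mounted at the origin on the work surface. World frame = base frame: x ahead of the robot, y to its left, z up, the work surface at z = 0. Lengths are in mm, angles in rad, forces in N, time in s.
With the tool pointing down it reaches from about 400 to 925 mm from the base axis. Payload 12.5 kg.
Tool frame: the origin (TCP) lies midway between the tips of the shut fingers; the grasp point (between the pads) lies 19 mm behind it; x points along the fingers, y is the direction in which the jaws open and shut, and the axes are right-handed (so a half turn about x gives the same grasp; the last joint's range is limited). The gripper opens to 95 mm and grips with 3 to 60 N. Pads are 20 mm wide; open, the fingers measure 119 mm over their backs; the gripper's body (75 mm by 180 mm) begins 59 mm behind the grasp point.
Start: joints at [-1.412, 0.491, 1.559, -0, 1.092, -0.106], TCP at [163.596, -603.23, 190.461] pointing down, gripper open.
Joint ranges: [-3.1, 3.1], [-0.84, 2.19], [0.05, 2.79], [-1.13, 4.28], [0.06, 2.93], [-2.69, 2.69]. Speed limits (rad/s): [2.22, 2.22, 2.79, 3.14, 3.14, 3.14].

INTERFACE

Orientations are given as [roll, pitch, yaw] about the fixed x, y, z axes, in that order (R = Rz(yaw) Ry(pitch) Rx(roll)).
In Python, from cell import state, read_camera, job_done gives the robot as it stands.
- The arm moves only by the tool move_arm, never from a script. Its argument "targets" is a list of rows, each a list of 7 numbers: the shift along the world's x, y, z in m, then the turn, a rotation vector about the world's x, y, z in degrees, then the gripper's target within -1 to 1 (fully open at 1, half-way at 0, shut at -1). In form: [[dx, dy, dz, wx, wy, wz, hand], ...]. A call has 1 to 10 rows; each row is the pose to reach, as a shift and turn from the pose commanded when the call began; what a row does not reach only later rows make up. A row lasts 1/10 s, in which the tool goes at most 50 mm and 8.59 degrees, less where a joint would pass 70% of its speed; a pose out of reach is approached as far as the arm can. A call with a gripper value outside its range is refused whole. The fingers move at their own pace and stop on an object; the grip force is fixed at half the most. Time passes only in rows, so rows that repeat a pose let the fingers close. It gives the time, the measured TCP pose, the force and the opening at its end, in the units of the state.
- state(): the state, without advancing time (a new reading comes with each control period).
- read_camera(name): name is "scene" or "top"; returns a dict with "img" (400x640x3 uint8, blue, green, red), "mtx" (3x3 intrinsics, pixels), "cam_to_world" (4x4, takes a point from camera to world coordinates). Camera axes: x right, y up, looking along -z (the intrinsics and any distortion apply to the point x, -y, -z); pixel columns grow to the right and rows downward; lengths in mm; the calibration is good to about 2 mm. A picture is of the moment at which its call begins. There is no depth.
- job_done(): hands the job in, once; it reports no verdict.
The state is a dict: "t": time; "joints": joint angles; "qvel": joint speeds; "tau": joint torques, N m; "eef_pos": TCP position; "tcp_rot": TCP orientation; "ft_force": force on the tool from outside, world axes, zero at the start; "moment": the same for the moment, N m; "opening": opening from 0.0 (shut) to 1.0 (fully open).
Only numpy, scipy, OpenCV 4.12 (cv2) and the standard library are available. Lean on these libraries where they do the work, as an engineer would, in place of code of your own. Each camera call takes 0.05 s, during which the arm holds its last target.

## Working session

There is one attempt and no reset: what is moved stays moved. The work goes in short steps, Python scripts to look and compute and a tool call to move; the robot and the scene stay as the last step left them, time stands still between calls to the robot, and variables do not carry over. Pictures are saved under pics/ and viewed, and the job is handed in when it is done.

Besides the shell and the picture viewer there is one more tool, called after "Call:" as name(argument=value, ...) on one line, values as JSON. move_arm: Moves the arm, as the interface text tells. Its arguments: {"type":"object","properties":{"targets":{"type":"array"}},"required":["targets"]}

```bash
ls; mkdir -p pics; python3 - <<'E'
from cell import state, read_camera
import cv2,pickle
s=state(); print(s)
for n in("scene","top"):
    c=read_camera(n); cv2.imwrite(f"pics/{n}0.png",c["img"]); pickle.dump(c,open(f"{n}0.pkl","wb")); print(c["mtx"],c["cam_to_world"],c.keys())
E
```

```text
pics
{'t': 0.0, 'joints': array([-1.41158613e+00,  4.91530952e-01,  1.55945965e+00, -2.97775311e-05,
        1.09167996e+00, -1.05583752e-01]), 'qvel': array([-0.00014481,  0.00088196, -0.00087786, -0.00151131,  0.00055309,
       -0.00016674]), 'tau': array([ 3.71142247e-03, -6.12636638e+01, -2.58177102e+01,  6.93826843e-02,
        4.82260936e-02, -6.53404823e-05]), 'eef_pos': array([ 163.54994395, -602.94095685,  189.8760195 ]), 'tcp_rot': array([-1.65188381,  1.5697181 ,  1.75451653]), 'ft_force': array([ 0.23747228,  0.66964887, -0.23969333]), 'moment': array([-0.00729833,  0.01776798, -0.00914427]), 'opening': 0.9983860425914407}
[[488.21208832   0.         324.45015698]
 [  0.         488.21208832 204.8282046 ]
 [  0.           0.           1.        ]] [[-7.58458011e-01 -4.05204464e-01  5.10441757e-01  1.35896013e+03]
 [ 6.51632595e-01 -4.58536266e-01  6.04251152e-01  9.91469043e+02]
 [-1.07892064e-02  7.90919613e-01  6.11824941e-01  1.07539265e+03]
 [ 0.00000000e+00  0.00000000e+00  0.00000000e+00  1.00000000e+00]] dict_keys(['img', 'mtx', 'cam_to_world'])
[[476.56888618   0.         325.28750409]
 [  0.         476.56888618 201.93448026]
 [  0.           0.           1.        ]] [[ 1.85055798e-02  9.94563453e-01 -1.02474784e-01  3.50020792e+02]
 [-9.99822060e-01  1.80328727e-02 -5.53746709e-03  2.41703211e+01]
 [-3.65944765e-03  1.02559024e-01  9.94720189e-01  1.91299968e+03]
 [ 0.00000000e+00  0.00000000e+00  0.00000000e+00  1.00000000e+00]] dict_keys(['img', 'mtx', 'cam_to_world'])
```

View pics/scene0.png

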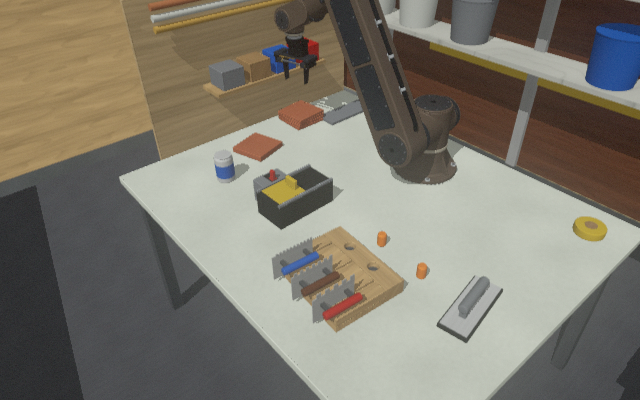

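View pics/top0.png

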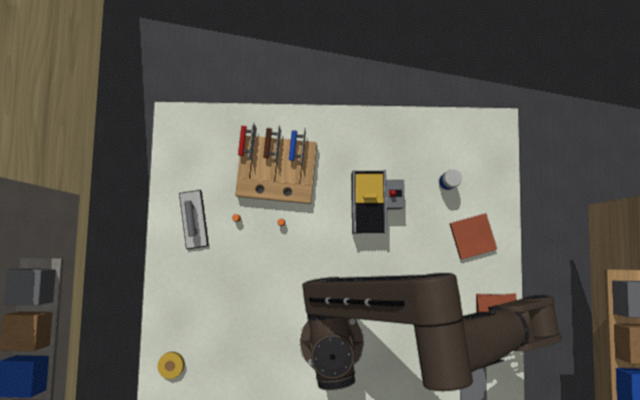

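The scene view shows the caps at about (382,239) and (422,271), the rack pockets at about (350,246) and (373,267), the tub at about (295,195), and the red tab at (272,174). The top view shows the caps at (237,218) and (281,222), the pockets at (260,189) and (287,191), the tub fin near (369,203), and the tab at (395,193). I'll zoom in next.

```bash
python3 - <<'E'
import cv2,pickle
t=pickle.load(open("top0.pkl","rb"))["img"]; s=pickle.load(open("scene0.pkl","rb"))["img"]
def z(im,x,y,w,h,k,n): cv2.imwrite(f"pics/{n}.png",cv2.resize(im[y:y+h,x:x+w],None,fx=k,fy=k,interpolation=cv2.INTER_CUBIC))
z(t,225,120,100,75*1+40,5,"t_rack"); z(t,340,160,75,80,7,"t_tub")
z(s,265,220,175,110,4,"s_rack"); z(s,240,155,100,75,7,"s_tub")
E
```

```text
(no output)
```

View pics/t_rack.png

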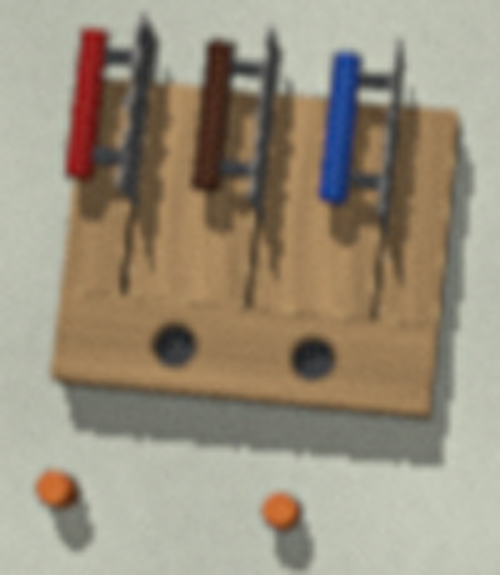

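View pics/t_tub.png

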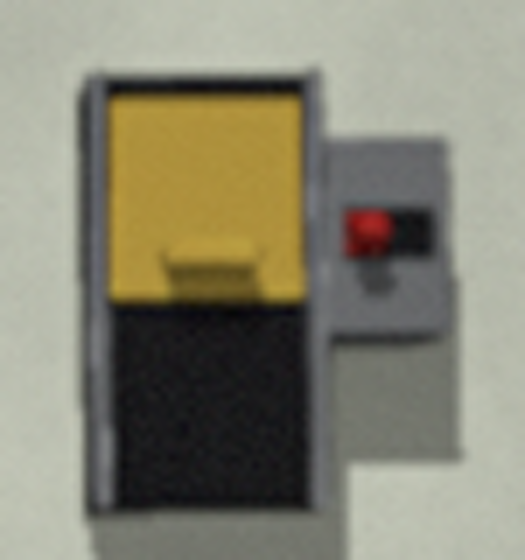

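View pics/s_rack.png

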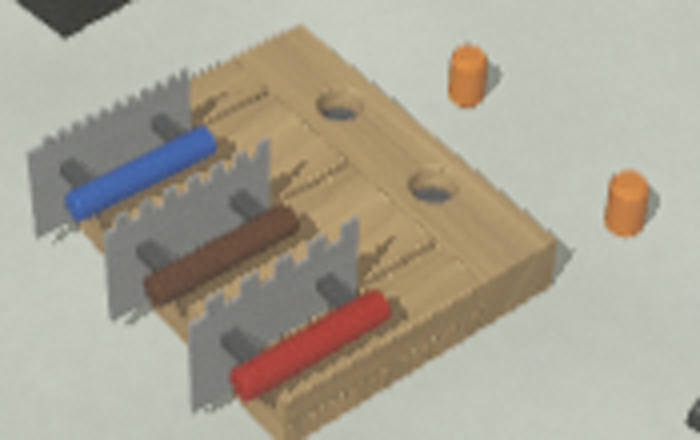

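View pics/s_tub.png

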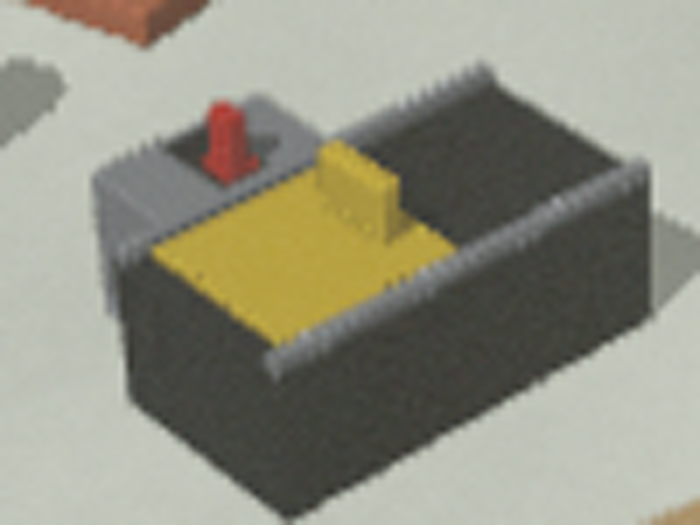

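```bash
cat > h.py <<'E'
import cv2,pickle,numpy as np
from cell import state, read_camera
def load(n): return pickle.load(open(n,"rb"))
def ray(c,p):
    M=c["cam_to_world"]; K=c["mtx"]
    d=np.array([(p[0]-K[0,2])/K[0,0],-(p[1]-K[1,2])/K[1,1],-1]); return M[:3,3],M[:3,:3]@d
def onz(c,p,z): o,d=ray(c,p); return o+d*(z-o[2])/d[2]
def tri(c1,p1,c2,p2):
    o1,d1=ray(c1,p1);o2,d2=ray(c2,p2)
    A=np.c_[d1,-d2]; t=np.linalg.lstsq(A,o2-o1,rcond=None)[0]
    a,b=o1+d1*t[0],o2+d2*t[1]; return (a+b)/2,np.linalg.norm(a-b)
def zp(X,Y,k,x0,y0): return ((X+.5)/k-.5+x0,(Y+.5)/k-.5+y0)
def blobs(im,lo,hi,box,mina=8):
    x,y,w,h=box; hsv=cv2.cvtColor(im[y:y+h,x:x+w],cv2.COLOR_BGR2HSV)
    m=cv2.inRange(hsv,np.array(lo),np.array(hi)); n,l,st,ce=cv2.connectedComponentsWithStats(m)
    return [(ce[i]+[x,y],st[i][4],st[i][:4]) for i in range(1,n) if st[i][4]>=mina]
E
python3 - <<'E'
from h import *
np.set_printoptions(precision=1,suppress=True)
T=load("top0.pkl");S=load("scene0.pkl")
bt=blobs(T["img"],(5,140,90),(18,255,255),(225,205,70,30)); bs=blobs(S["img"],(5,140,90),(18,255,255),(365,225,75,60))
print(bt);print(bs)
for a in bt:
    print("z24",onz(T,a[0],24))
    for b in bs: print(" ",tri(T,a[0],S,b[0]), onz(S,b[0],24))
# pockets
for n,I,box in(("T",T,(250,180,50,20)),("S",S,(340,240,48,34))):
    for b in blobs(I["img"],(0,0,0),(180,255,115),box): print(n,b,onz(I,b[0],50))
# manual
for nm,a,b in (("fin top",(213,252),(360,164)),("tab top",(372,228),(225,105)),("plate c1",(303,302),(455,247)),("plate c2 far-left",(110,97),(282,345)),("rail nl end",(100,512),None)):
    pa=zp(*a,7,340,160)
    if b: print(nm,tri(T,pa,S,zp(*b,7,240,155)))
    print(nm,onz(T,pa,90))
E
```

```text
[(array([235.8, 217.5]), np.int32(34), array([ 8, 10,  7,  6], dtype=int32)), (array([280.8, 222. ]), np.int32(33), array([53, 14,  7,  7], dtype=int32))]
[(array([381.3, 238.7]), np.int32(107), array([12,  7,  9, 15], dtype=int32)), (array([421.1, 270.4]), np.int32(123), array([52, 38, 10, 16], dtype=int32))]
z24 [476. 389.  24.]
  (array([508.9, 327.1, 133.1]), np.float64(114.2130890844062)) [460.5 209.8  24. ]
  (array([475.8, 388.8,  26. ]), np.float64(0.2995657143330904)) [474.  387.7  24. ]
z24 [461.4 209.7  24. ]
  (array([461.1, 209.9,  24.5]), np.float64(0.656088858795772)) [460.5 209.8  24. ]
  (array([427.5, 274.4, -82.1]), np.float64(134.99391281297122)) [474.  387.7  24. ]
T (array([259.4, 188.3]), np.int32(67), array([ 5,  4, 10,  9], dtype=int32)) [591.1 295.2  50. ]
T (array([287. , 191.1]), np.int32(67), array([33,  7,  9,  9], dtype=int32)) [582.  186.2  50. ]
T (array([258.9, 198.5]), np.int32(40), array([ 0, 17, 24,  3], dtype=int32)) [550.7 295.9  50. ]
S (array([348.7, 247.9]), np.int32(19), array([5, 7, 9, 3], dtype=int32)) [588.8 192.9  50. ]
S (array([371.9, 268.1]), np.int32(22), array([28, 27,  9,  3], dtype=int32)) [597.  301.4  50. ]
fin top (array([ 559.5, -132.6,  130.1]), np.float64(3.552449207651309))
fin top [ 565.6 -137.3   90. ]
tab top (array([ 575.7, -219.5,  128.3]), np.float64(0.12424995802690691))
tab top [ 580.4 -224.6   90. ]
plate c1 (array([ 517.8, -167.5,   47.2]), np.float64(69.7279423096658))
plate c1 [ 538.8 -187.    90. ]
plate c2 far-left (array([648.9, -78.5,  95.5]), np.float64(2.4507593822637643))
plate c2 far-left [650.8 -79.7  90. ]
rail nl end [421.6 -77.   90. ]
```

```bash
python3 - <<'E'
from h import *
np.set_printoptions(precision=1,suppress=True)
T=load("top0.pkl");S=load("scene0.pkl")
for p in((339.5,105),(434,185)): print(onz(S,zp(*p,4,265,220),50))
g=lambda p,z: onz(T,zp(*p,7,340,160),z)
def ang(p,q,z):
    d=g(p,z)-g(q,z); return np.degrees(np.arctan2(d[1],d[0])),np.hypot(d[0],d[1])
print("plate L",ang((107,97),(111,302),95),"plate R",ang((304,97),(309,302),95))
d=g((107,97),95)-g((304,97),95);print("plate w",np.hypot(*d[:2]),np.degrees(np.arctan2(-d[0],d[1])))
print("latch R", ang((446,140),(450,330),90))
# fin width in top/back edges
for a,b in(((170,240),(260,240)),((166,265),(260,265))):
    print(g(a,130),g(b,130))
# yellow bright hist of fin rows
im=T["img"]; print(im[193:204,366:375,2]); 
c=blobs(im,(0,150,60),(6,255,255),(385,180,25,20),4)+blobs(im,(170,150,60),(180,255,255),(385,180,25,20),4); print(c,[onz(T,b[0],112) for b in c])
s=S["img"];c=blobs(s,(0,150,60),(6,255,255),(262,162,25,25),4)+blobs(s,(170,150,60),(180,255,255),(262,162,25,25),4); print(c,[onz(S,b[0],110) for b in c])
E
```

```text
[580.7 187.5  50. ]
[587.7 297.2  50. ]
plate L (np.float64(1.8007575435489531), np.float64(113.5719671652509)) plate R (np.float64(1.729932038950057), np.float64(113.5453725996595))
plate w 108.52520545529542 1.0259880581809362
latch R (np.float64(1.292538204736678), np.float64(105.27144516649247))
[ 566.9 -110.6  130. ] [ 567.8 -159.   130. ]
[ 553.3 -108.6  130. ] [ 554.3 -159.1  130. ]
[[176 177 175 175 174 175 177 175 177]
 [181 182 181 183 182 182 182 183 183]
 [182 182 182 183 183 182 181 183 183]
 [171 173 174 172 172 173 174 173 177]
 [138 138 138 138 137 136 138 143 143]
 [100  95  98  99  99  99 101 101 101]
 [ 95  94  96  99  98 101  98 100  94]
 [110 112 109 108 110 109 109 109 107]
 [109 110 110 114 111 109 110 110 109]
 [ 83  84  83  86  85  82  84  81  81]
 [ 38  34  37  39  35  35  41  41  39]]
[(array([392.1, 192.5]), np.int32(30), array([ 5, 10,  6,  6], dtype=int32))] [array([ 576.3, -219.4,  112. ])]
[(array([271.2, 174.3]), np.int32(30), array([ 8,  8,  4, 10], dtype=int32))] [array([ 579.6, -219.6,  110. ])]
```

```bash
cat >> h.py <<'E'
from scipy.spatial.transform import Rotation as Ro
def st():
    s=state(); R=Ro.from_euler("xyz",s["tcp_rot"]).as_matrix()
    print("t",round(s["t"],2),"pos",s["eef_pos"].round(1),"F",s["ft_force"].round(1),"M",s["moment"].round(2),"op",round(s["opening"],3),"q",s["joints"].round(2))
    print("toolx",R[:,0].round(3),"jaw yaw",np.degrees(np.arctan2(R[1,1],R[0,1])).round(2)); return s,R
E
python3 -c "
from h import *
st()"
```

```text
t 0.1 pos [ 163.6 -603.   189.9] F [ 0.4  0.5 -0.3] M [-0.01 -0.05  0.01] op 0.999 q [-1.41  0.49  1.56  0.    1.09 -0.11]
toolx [-0.     0.001 -1.   ] jaw yaw -74.83
```

Call:
move_arm(targets=[[0.032,0.037,0.002,0,0,8,1],[0.064,0.074,0.004,0,0,16,1],[0.096,0.111,0.006,0,0,24,1],[0.128,0.148,0.008,0,0,32,1],[0.16,0.185,0.01,0,0,40,1],[0.192,0.222,0.01,0,0,48,1],[0.224,0.259,0.01,0,0,56,1],[0.256,0.296,0.01,0,0,64,1],[0.288,0.333,0.01,0,0,72,1],[0.32,0.37,0.01,0,0,80,1]])

```text
t: 1.1
eef_pos: [484.5, -231.4, 200.4]
tcp_rot: [-2.224, 1.571, 2.585]
ft_force: [1.1, -1.5, -0.3]
opening: 0.998
```

Call:
move_arm(targets=[[0,0.045,-0.005,0,0,8,1],[0,0.09,-0.01,0,0,16,1],[0,0.135,-0.015,0,0,24,1],[-0.005,0.18,-0.02,0,0,32,1],[-0.01,0.225,-0.03,0,0,40,1],[-0.015,0.27,-0.04,0,0,48,1],[-0.02,0.315,-0.05,0,0,56,1],[-0.0225,0.36,-0.06,0,0,64,1],[-0.0225,0.405,-0.075,0,0,72,1],[-0.0225,0.443,-0.09,0,0,80,1]])

```text
t: 2.1
eef_pos: [460.7, 212.0, 109.9]
tcp_rot: [0.766, 1.57, 0.688]
ft_force: [-0.2, -0.6, 0.1]
opening: 1.001
```

```bash
python3 -c "
from h import *
st()"
```

```text
t 2.1 pos [460.7 212.  109.9] F [-0.2 -0.6  0.1] M [ 0.07 -0.14 -0.04] op 1.001 q [ 0.3   0.43  1.93  0.    0.78 -1.19]
toolx [ 0.  0. -1.] jaw yaw 85.54
```

Call:
move_arm(targets=[[0,0,-0.03,0,0,0,1],[0,0,-0.06,0,0,0,1],[0,0,-0.08,0,0,0,1],[0,0,-0.086,0,0,0,1],[0,0,-0.086,0,0,0,0],[0,0,-0.086,0,0,0,-1],[0,0,-0.086,0,0,0,-1],[0,0,-0.086,0,0,0,-1],[0,0,-0.086,0,0,0,-1],[0,0,-0.086,0,0,0,-1]])

```text
t: 3.1
eef_pos: [461.2, 209.8, 24.8]
tcp_rot: [0.503, 1.57, 0.419]
ft_force: [0.2, 0.3, -0.1]
opening: 0.551
```

```bash
python3 -c "
from h import *
st()
for n in('top','scene'):
    c=read_camera(n); pickle.dump(c,open(n+'1.pkl','wb'))
    x,y,w,h=(225,150,120,90) if n=='top' else (320,180,120,90)
    cv2.imwrite('pics/'+n+'1.png',cv2.resize(c['img'][y:y+h,x:x+w],None,fx=6,fy=6))
"
```

```text
t 3.1 pos [461.2 209.8  24.8] F [ 0.2  0.3 -0.1] M [ 0.13 -0.14 -0.  ] op 0.551 q [ 0.3   0.57  2.    0.    0.57 -1.19]
toolx [ 0.001  0.    -1.   ] jaw yaw 85.17
```

View pics/scene1.png

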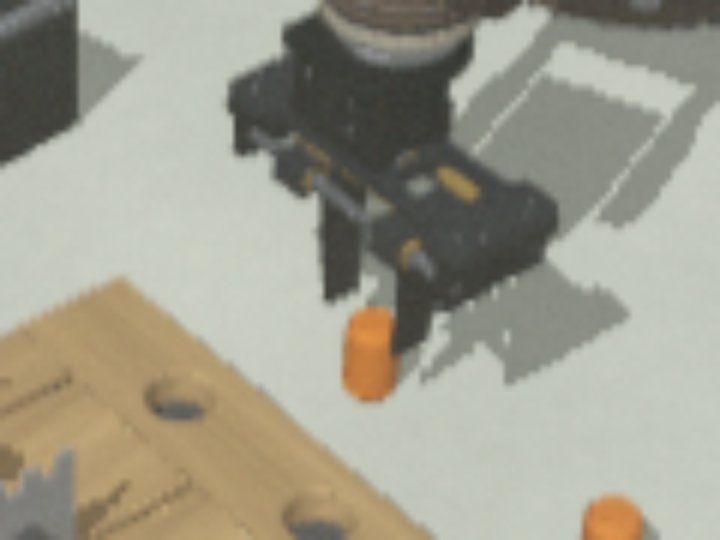

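The scene view shows the cap at crop (372,355), between finger tips at about (340,295) and (410,345). The fingers are still closing.

Call:
move_arm(targets=[[0,0,0,0,0,0,-1],[0,0,0,0,0,0,-1],[0,0,0,0,0,0,-1],[0,0,0,0,0,0,-1],[0,0,0,0,0,0,-1]])

```text
t: 3.7
eef_pos: [461.1, 209.8, 24.4]
tcp_rot: [1.893, 1.571, 1.809]
ft_force: [0.2, 0.6, -0.6]
opening: 0.047
```

```bash
cat > look.py <<'E'
import sys
from h import *
k=sys.argv[1]; 
for n,b in(('top',tuple(map(int,sys.argv[2].split(',')))),('scene',tuple(map(int,sys.argv[3].split(','))))):
    c=read_camera(n); pickle.dump(c,open(n+k+'.pkl','wb')); x,y,w,h=b
    cv2.imwrite('pics/'+n+k+'.png',cv2.resize(c['img'][y:y+h,x:x+w],None,fx=6,fy=6,interpolation=cv2.INTER_CUBIC))
st()
E
python3 look.py 2 225,150,120,90 320,180,120,90
```

```text
t 3.8 pos [461.1 209.8  24.5] F [-0.6 -0.1  0.5] M [ 0.07 -0.11 -0.  ] op 0.014 q [ 0.3   0.57  2.    0.    0.57 -1.19]
toolx [ 0.  0. -1.] jaw yaw 85.17
```

View pics/scene2.png

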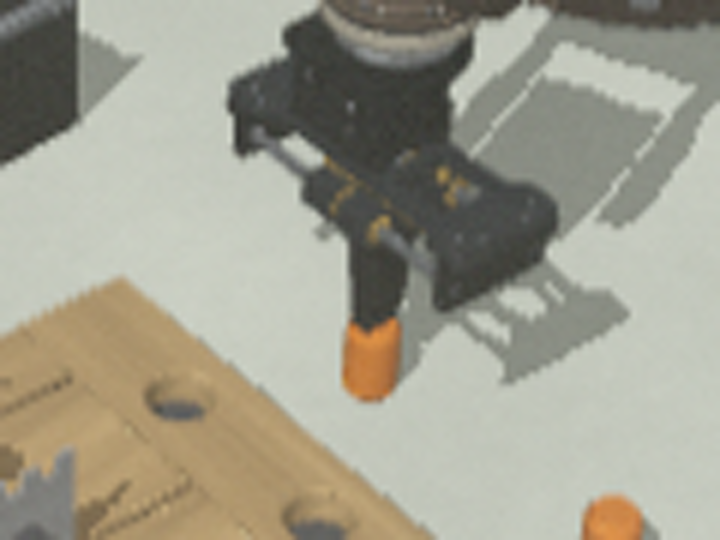

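View pics/top2.png

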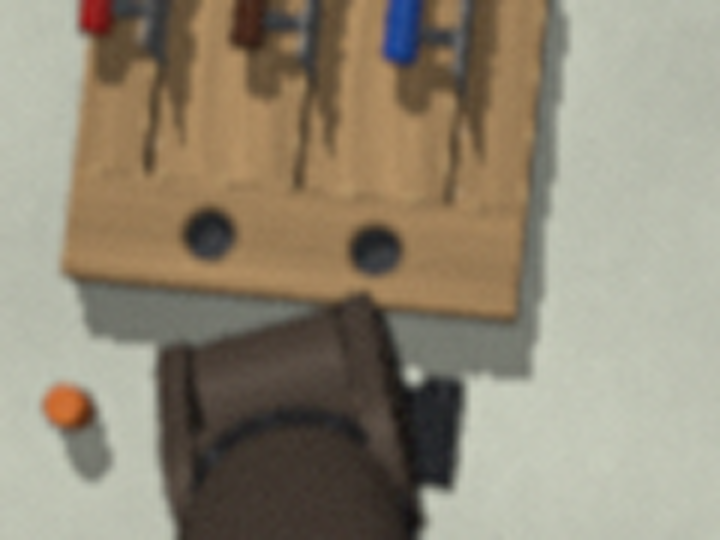

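```bash
python3 - <<'E'
from h import *
np.set_printoptions(precision=1,suppress=True)
for k in "012":
    S=load(f"scene{k}.pkl"); b=blobs(S["img"],(5,140,90),(18,255,255),(365,225,75,60))
    print([(x[0],x[1],x[2],onz(S,x[0],24)) for x in b])
f=lambda p:zp(*p,6,320,180)
S=load("scene1.pkl")
for p in((325,298),(358,298),(392,350),(420,345),(340,296),(408,346)):
    for z in(24.8,45,55): print(p,z,onz(S,f(p),z))
S=load("scene2.pkl")
for p in((350,320),(405,320),(378,330)): print(p,[onz(S,f(p),z) for z in(24.8,48,55)])
E
```

```text
[(array([381.3, 238.7]), np.int32(107), array([12,  7,  9, 15], dtype=int32), array([460.5, 209.8,  24. ])), (array([421.1, 270.4]), np.int32(123), array([52, 38, 10, 16], dtype=int32), array([474. , 387.7,  24. ]))]
[(array([381.1, 238.8]), np.int32(104), array([12,  6,  9, 16], dtype=int32), array([461.4, 209.7,  24. ])), (array([421.2, 270.5]), np.int32(127), array([52, 38, 10, 16], dtype=int32), array([474.2, 388.2,  24. ]))]
[(array([381.4, 239.6]), np.int32(95), array([12,  8, 10, 14], dtype=int32), array([463.5, 213.1,  24. ])), (array([421.2, 270.5]), np.int32(124), array([52, 38, 10, 16], dtype=int32), array([474.1, 387.9,  24. ]))]
(325, 298) 24.8 [446.4 161.4  24.8]
(325, 298) 45 [463.9 177.4  45. ]
(325, 298) 55 [472.6 185.3  55. ]
(358, 298) 24.8 [432.8 173.4  24.8]
(358, 298) 45 [450.6 189.1  45. ]
(358, 298) 55 [459.4 196.9  55. ]
(392, 350) 24.8 [449.9 215.5  24.8]
(392, 350) 45 [467.4 230.4  45. ]
(392, 350) 55 [476.1 237.8  55. ]
(420, 345) 24.8 [435.7 222.7  24.8]
(420, 345) 45 [453.5 237.4  45. ]
(420, 345) 55 [462.2 244.8  55. ]
(340, 296) 24.8 [439.  165.7  24.8]
(340, 296) 45 [456.7 181.5  45. ]
(340, 296) 55 [465.4 189.4  55. ]
(408, 346) 24.8 [441.1 218.9  24.8]
(408, 346) 45 [458.8 233.8  45. ]
(408, 346) 55 [467.5 241.2  55. ]
(350, 320) [array([449.3, 183.4,  24.8]), array([469.4, 201.2,  48. ]), array([475.4, 206.6,  55. ])]
(405, 320) [array([426.8, 203.1,  24.8]), array([447.4, 220.6,  48. ]), array([453.6, 225.8,  55. ])]
(378, 330) [array([443.8, 199.2,  24.8]), array([464. , 216.7,  48. ]), array([470.1, 222. ,  55. ])]
```

```bash
python3 - <<'E'
from h import *
c=load("scene0.pkl");cv2.imwrite("pics/g0.png",cv2.resize(c["img"][30:105,255:355],None,fx=7,fy=7,interpolation=cv2.INTER_CUBIC))
def proj(c,P):
    M=np.linalg.inv(c["cam_to_world"]); p=M[:3,:3]@P+M[:3,3]; K=c["mtx"]; return np.array([K[0,2]+K[0,0]*p[0]/-p[2],K[1,2]-K[1,1]*p[1]/-p[2]])
j=np.array([np.cos(np.radians(-74.83)),np.sin(np.radians(-74.83)),0])
for dz in(0,24):
  for s in(-47.5,0,47.5): print(dz,s,(proj(c,np.array([163.5,-603,190+dz])+s*j)-[255,30])*7+3)
E
```

```text
0 -47.5 [352.96322031 411.98119194]
0 0 [290.84476664 394.38346237]
0 47.5 [229.96807976 377.13751676]
24 -47.5 [351.57591174 375.02925457]
24 0 [289.0373559  357.68419417]
24 47.5 [227.75761549 340.68826606]
```

View pics/g0.png

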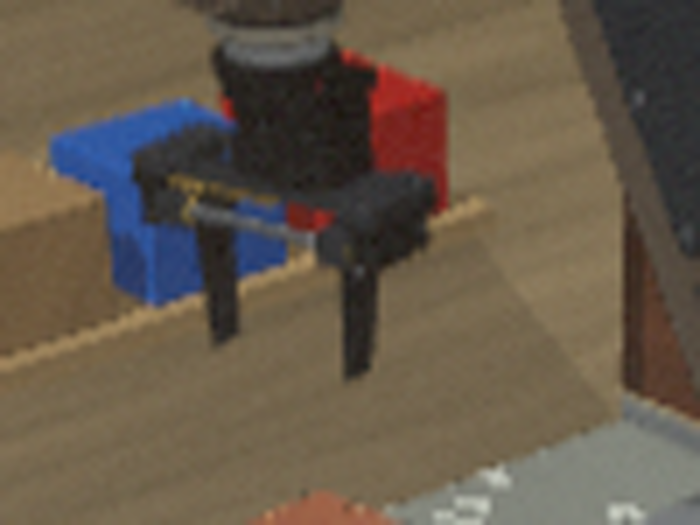

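The tips were visibly about 22 mm short of the reported TCP. In the start picture they sat at crop (223,345) and (357,378), where the TCP projects to (230,377) and (353,412). So the fingers shut just above the cap without gripping it. I'll treat the real tips as 22 mm behind the TCP, then reopen and go lower.

Call:
move_arm(targets=[[0,0,0.01,0,0,0,1],[0,0,0.01,0,0,0,1],[0,0,0.01,0,0,0,1],[0,0,0.01,0,0,0,1],[0,0,0.01,0,0,0,1],[0,0,0.01,0,0,0,1],[0,0,0.01,0,0,0,1],[0,0,0.01,0,0,0,1]])

```text
t: 4.6
eef_pos: [461.0, 209.8, 34.4]
tcp_rot: [3.096, 1.571, 3.011]
ft_force: [0.1, -0.4, -0.2]
opening: 0.627
```

```bash
python3 look.py 3 225,150,120,90 320,180,120,90; python3 - <<'E'
from h import *
S=load("scene3.pkl"); print([(x[0],x[1],onz(S,x[0],24)) for x in blobs(S["img"],(5,140,90),(18,255,255),(365,225,75,60))])
E
```

```text
t 4.7 pos [461.1 209.8  34.4] F [-0.4  0.5  0.6] M [ 0.1  -0.1   0.04] op 0.714 q [ 0.3   0.55  2.    0.    0.59 -1.19]
toolx [-0.  0. -1.] jaw yaw 85.17
[(array([381.41071429, 238.5625    ]), np.int32(112), array([459.98666794, 209.63304545,  24.        ])), (array([421.1496063 , 270.54330709]), np.int32(127), array([474.37251108, 388.05713855,  24.        ]))]
```

View pics/scene3.png

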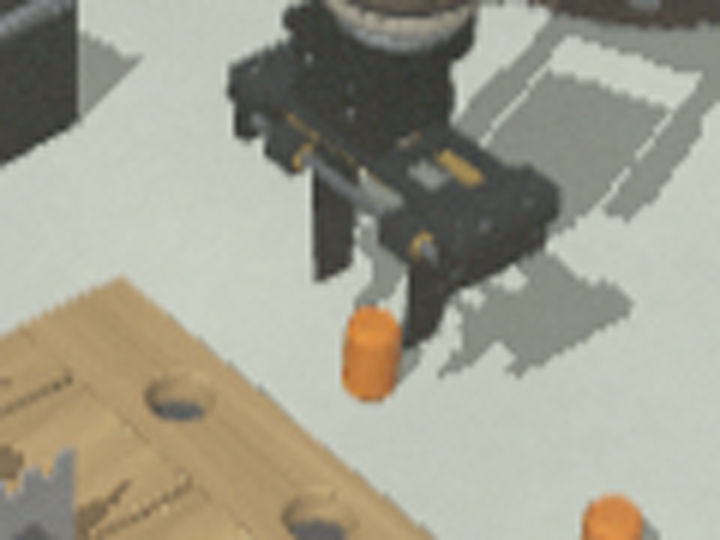

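The cap is untouched at crop (372,353), still at about (460,210) mm. I'll descend with the fingers around it.

Call:
move_arm(targets=[[0,0,-0.015,0,0,0,1],[0,0,-0.025,0,0,0,1],[0,0,-0.032,0,0,0,0],[0,0,-0.032,0,0,0,-1],[0,0,-0.032,0,0,0,-1],[0,0,-0.032,0,0,0,-1],[0,0,-0.032,0,0,0,-1],[0,0,-0.032,0,0,0,-1],[0,0,-0.032,0,0,0,-1],[0,0,-0.032,0,0,0,-1]])

```text
t: 5.7
eef_pos: [461.1, 209.8, 2.6]
tcp_rot: [0.674, 1.571, 0.59]
ft_force: [-0.0, -1.0, 0.6]
opening: 0.32
```

Call:
move_arm(targets=[[0,0,0,0,0,0,-1],[0,0,0,0,0,0,-1],[0,0,0,0,0,0,-1]])

```text
t: 6.0
eef_pos: [461.2, 209.8, 2.5]
tcp_rot: [0.792, 1.571, 0.708]
ft_force: [-0.3, 0.6, 0.3]
opening: 0.307
```

Call:
move_arm(targets=[[0,0,0.03,0,0,0,-1],[0,0,0.065,0,0,0,-1],[0.02,-0.004,0.08,0,0,0,-1],[0.05,-0.009,0.08,0,0,0,-1],[0.08,-0.015,0.08,0,0,0,-1],[0.105,-0.02,0.08,0,0,0,-1],[0.1205,-0.0228,0.07,0,0,0,-1],[0.1205,-0.0228,0.06,0,0,0,-1],[0.1205,-0.0228,0.06,0,0,0,-1]])

```text
t: 6.9
eef_pos: [579.7, 186.8, 60.1]
tcp_rot: [-2.897, 1.567, -2.981]
ft_force: [-0.8, -0.3, -0.2]
opening: 0.309
```

```bash
python3 look.py 4 225,150,120,90 310,190,120,90; python3 - <<'E'
from h import *
for n,bx in(("scene",(320,220,60,60)),("top",(255,170,60,40))):
    S=load(n+"4.pkl"); print([(x[0],x[1],onz(S,x[0],81.5)) for x in blobs(S["img"],(5,140,90),(18,255,255),bx)])
E
```

```text
t 7.0 pos [580.2 187.2  61.8] F [ 0.2 -0.6 -0.3] M [ 0.12 -0.18  0.04] op 0.309 q [ 0.2   0.62  1.72  0.    0.81 -1.28]
toolx [-0.002 -0.    -1.   ] jaw yaw 85.2
[(array([348.81521739, 238.67391304]), np.int32(92), array([584.03518124, 187.13950062,  81.5       ]))]
[]
```

View pics/scene4.png

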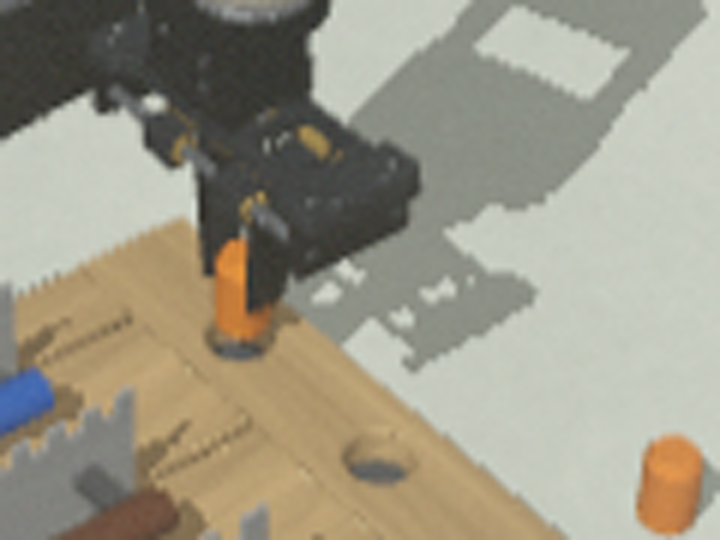

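View pics/top4.png

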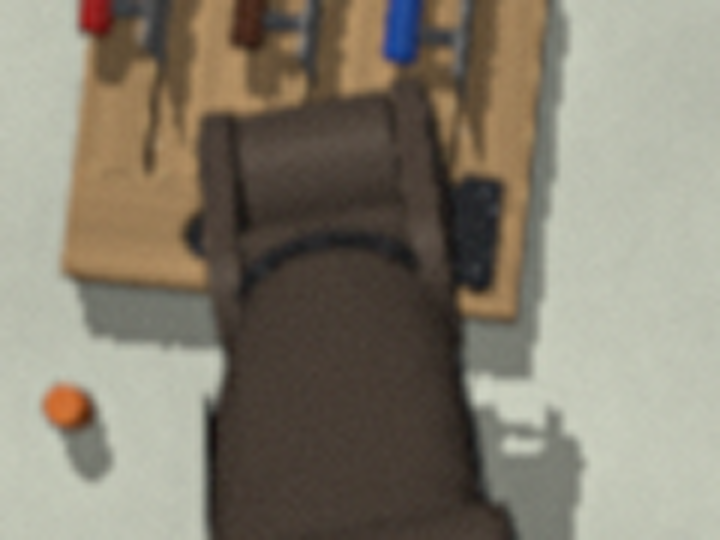

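The scene view shows the cap upright, at crop (243,290), with its foot about 8 mm over the pocket mouth at (240,338). It looks aligned, so I'm lowering it.

Call:
move_arm(targets=[[0,0,-0.004,0,0,0,-1],[0,0,-0.008,0,0,0,-1],[0,0,-0.012,0,0,0,-1],[0,0,-0.016,0,0,0,-1],[0,0,-0.016,0,0,0,-1]])

```text
t: 7.5
eef_pos: [581.3, 186.9, 45.8]
tcp_rot: [-2.95, 1.57, -3.034]
ft_force: [0.3, 0.4, 0.7]
opening: 0.308
```

Call:
move_arm(targets=[[0,0,-0.004,0,0,0,-1],[0,0,-0.008,0,0,0,-1],[0,0,-0.011,0,0,0,-1],[0,0,-0.012,0,0,0,-1],[0,0,-0.012,0,0,0,-1]])

```text
t: 8.0
eef_pos: [581.5, 186.9, 34.2]
tcp_rot: [-3.106, 1.57, 3.093]
ft_force: [-1.2, -0.1, -0.6]
opening: 0.309
```

```bash
python3 look.py 5 225,150,120,90 310,190,120,90
```

```text
t 8.1 pos [581.7 187.   34.5] F [ 0.4  0.3 -0.3] M [ 0.12 -0.21  0.03] op 0.305 q [ 0.2   0.66  1.73  0.    0.75 -1.28]
toolx [ 0.  0. -1.] jaw yaw 85.17
```

View pics/scene5.png

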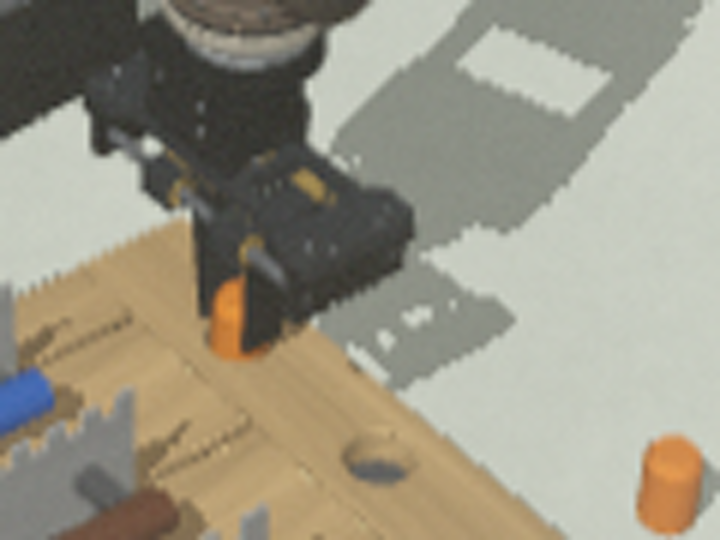

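The cap is seated in the right pocket at crop (240,330). Releasing.

Call:
move_arm(targets=[[0,0,0,0,0,0,1],[0,0,0,0,0,0,1],[0,0,0,0,0,0,1],[0,0,0,0,0,0,1],[0,0,0.02,0,0,0,1],[0,0,0.05,0,0,0,1],[-0.01,0.02,0.07,0,0,0,1],[-0.03,0.06,0.08,0,0,0,1],[-0.05,0.1,0.08,0,0,0,1],[-0.07,0.145,0.08,0,0,0,1]])

```text
t: 9.1
eef_pos: [511.0, 332.9, 115.1]
tcp_rot: [0.603, 1.57, 0.517]
ft_force: [0.0, 0.3, -1.0]
opening: 0.993
```

```bash
python3 look.py 6 225,150,120,90 310,190,120,90
python3 - <<'E'
from h import *
for n,bx in(("scene",(320,220,120,70)),("top",(225,170,80,60))):
    S=load(n+"6.pkl"); print(n,[(x[0],x[1],onz(S,x[0],64),onz(S,x[0],24)) for x in blobs(S["img"],(5,140,90),(18,255,255),bx)])
E
```

```text
t 9.2 pos [509.2 336.3 114.7] F [ 0.8  0.3 -0.4] M [ 0.07 -0.13 -0.01] op 1.001 q [ 0.48  0.55  1.68  0.    0.91 -1.02]
toolx [ 0.     0.001 -1.   ] jaw yaw 85.43
scene [(array([349.20560748, 243.26168224]), np.int32(107), array([583.88749172, 189.24582251,  64.        ]), array([553.23381272, 157.51835368,  24.        ])), (array([421.19685039, 270.51181102]), np.int32(127), array([507.82766362, 411.02053831,  64.        ]), array([474.16586199, 388.06413246,  24.        ]))]
top [(array([286.5, 190.5]), np.int32(52), array([582.70465805, 186.97943086,  64.        ]), array([587.73838238, 190.50153228,  24.        ]))]
```

View pics/scene6.png

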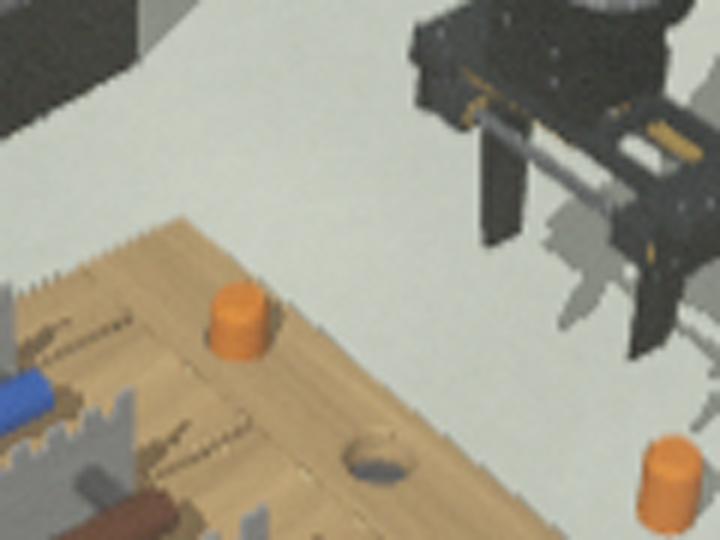

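The first cap stands seated and upright at crop (240,320), about (583,187) mm. Now the second cap.

Call:
move_arm(targets=[[-0.015,0.02,-0.01,0,0,0,1],[-0.03,0.045,-0.02,0,0,0,1],[-0.036,0.057,-0.04,0,0,0,1],[-0.036,0.057,-0.05,0,0,0,1],[-0.036,0.057,-0.05,0,0,0,1]])

```text
t: 9.7
eef_pos: [475.3, 388.0, 63.1]
tcp_rot: [-2.452, 1.568, -2.536]
ft_force: [0.4, -0.7, 0.1]
opening: 1.002
```

```bash
python3 -c "
from h import *
st()"
```

```text
t 9.7 pos [475.3 388.   63.1] F [ 0.4 -0.7  0.1] M [ 0.03 -0.2   0.03] op 1.002 q [ 0.58  0.62  1.71 -0.    0.81 -0.91]
toolx [-0.002 -0.001 -1.   ] jaw yaw 85.18
```

Call:
move_arm(targets=[[0,0,-0.025,0,0,0,1],[0,0,-0.045,0,0,0,1],[0,0,-0.062,0,0,0,1],[0,0,-0.062,0,0,0,-1],[0,0,-0.062,0,0,0,-1],[0,0,-0.062,0,0,0,-1],[0,0,-0.062,0,0,0,-1],[0,0,-0.062,0,0,0,-1],[0,0,-0.062,0,0,0,-1],[0,0,-0.062,0,0,0,-1]])

```text
t: 10.7
eef_pos: [475.6, 389.0, 2.7]
tcp_rot: [0.905, 1.571, 0.821]
ft_force: [0.2, 0.0, 0.9]
opening: 0.47
```

Call:
move_arm(targets=[[0,0,0,0,0,0,-1],[0,0,0,0,0,0,-1],[0,0,0,0,0,0,-1],[0,0,0,0,0,0,-1]])

```text
t: 11.1
eef_pos: [475.6, 389.0, 2.5]
tcp_rot: [1.715, 1.571, 1.63]
ft_force: [-0.7, -0.6, -0.4]
opening: 0.306
```

```bash
python3 -c "
from h import *
st()"
```

```text
t 11.1 pos [475.6 389.    2.5] F [-0.7 -0.6 -0.4] M [ 0.11 -0.11 -0.05] op 0.306 q [ 0.58  0.71  1.74  0.    0.69 -0.91]
toolx [-0.  0. -1.] jaw yaw 85.17
```

Call:
move_arm(targets=[[0,0,0.03,0,0,0,-1],[0,0,0.065,0,0,0,-1],[0.02,-0.016,0.08,0,0,0,-1],[0.05,-0.04,0.08,0,0,0,-1],[0.08,-0.064,0.08,0,0,0,-1],[0.105,-0.084,0.08,0,0,0,-1],[0.115,-0.0928,0.07,0,0,0,-1],[0.115,-0.0928,0.06,0,0,0,-1],[0.115,-0.0928,0.06,0,0,0,-1],[0.115,-0.0928,0.06,0,0,0,-1]])

```text
t: 12.1
eef_pos: [589.3, 297.1, 61.9]
tcp_rot: [-2.826, 1.569, -2.909]
ft_force: [0.7, -0.0, -1.1]
opening: 0.309
```

```bash
python3 look.py 7 225,150,120,90 320,200,120,90
```

```text
t 12.2 pos [589.8 297.2  62.7] F [ 0.2  0.3 -0.7] M [ 0.05 -0.17  0.01] op 0.31 q [ 0.37  0.68  1.58  0.    0.88 -1.12]
toolx [-0.  0. -1.] jaw yaw 85.25
```

View pics/scene7.png

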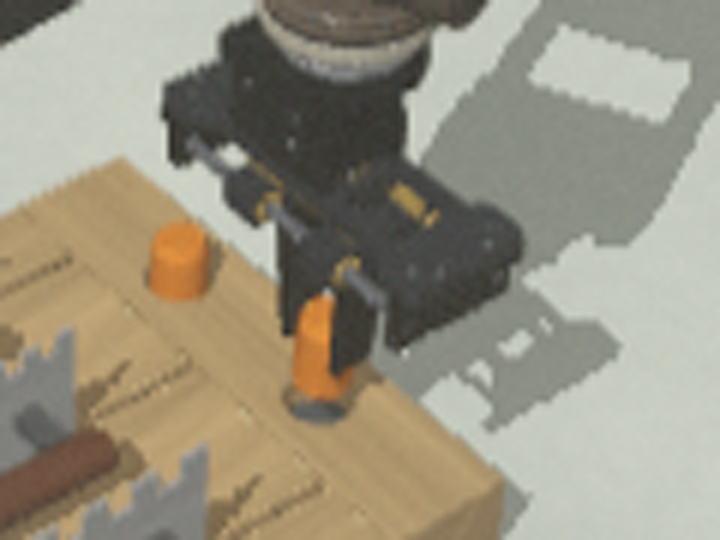

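The second cap is upright at crop (322,350), over the left pocket mouth at (317,400). Lowering it slowly while watching the force.

Call:
move_arm(targets=[[0,0,-0.004,0,0,0,-1],[0,0,-0.008,0,0,0,-1],[0,0,-0.012,0,0,0,-1],[0,0,-0.016,0,0,0,-1],[0,0,-0.016,0,0,0,-1]])

```text
t: 12.7
eef_pos: [590.3, 296.0, 45.7]
tcp_rot: [-2.761, 1.57, -2.845]
ft_force: [-0.1, 0.5, -0.3]
opening: 0.309
```

Call:
move_arm(targets=[[0,0,-0.004,0,0,0,-1],[0,0,-0.008,0,0,0,-1],[0,0,-0.011,0,0,0,-1],[0,0,-0.012,0,0,0,-1],[0,0,-0.012,0,0,0,-1]])

```text
t: 13.2
eef_pos: [590.5, 296.1, 34.2]
tcp_rot: [-2.936, 1.571, -3.02]
ft_force: [-0.1, 0.1, -0.1]
opening: 0.305
```

```bash
python3 look.py 8 225,150,120,90 320,200,120,90
```

```text
t 13.3 pos [590.7 296.2  34.5] F [-0.8 -0.7 -0.3] M [ 0.09 -0.13 -0.02] op 0.314 q [ 0.36  0.71  1.6   0.    0.83 -1.12]
toolx [ 0.  0. -1.] jaw yaw 85.17
```

View pics/scene8.png

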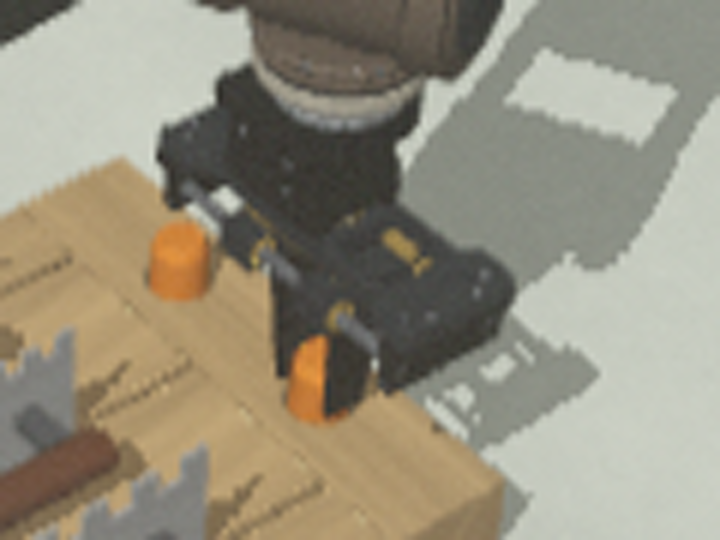

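The second cap is seated at crop (318,385). Releasing and lifting straight up.

Call:
move_arm(targets=[[0,0,0,0,0,0,1],[0,0,0,0,0,0,1],[0,0,0,0,0,0,1],[0,0,0,0,0,0,1],[0,0,0.02,0,0,0,1],[0,0,0.05,0,0,0,1],[0,0,0.09,0,0,0,1],[0,0,0.13,0,0,0,1],[0,0,0.16,0,0,0,1]])

```text
t: 14.2
eef_pos: [590.9, 296.3, 197.2]
tcp_rot: [0.475, 1.569, 0.391]
ft_force: [0.3, -0.4, -0.1]
opening: 0.985
```

Call:
move_arm(targets=[[-0.005,-0.04,0,0,0,-8,1],[-0.01,-0.085,0,0,0,-16,1],[-0.015,-0.13,0,0,0,-24,1],[-0.02,-0.175,0,0,0,-32,1],[-0.025,-0.22,0,0,0,-40,1],[-0.03,-0.265,0,0,0,-48,1],[-0.03,-0.31,0,0,0,-56,1],[-0.03,-0.355,0,0,0,-64,1],[-0.03,-0.395,0,0,0,-72,1],[-0.03,-0.425,0,0,0,-80,1]])

```text
t: 15.2
eef_pos: [560.3, -131.2, 194.6]
tcp_rot: [0.854, 1.57, -0.634]
ft_force: [-0.3, -0.4, 0.2]
opening: 1.001
```

Call:
move_arm(targets=[[0,0,0,0,0,-3.6,1],[0,0,0,0,0,-3.6,1],[0,0,0,0,0,-3.6,1]])

```text
t: 15.5
eef_pos: [560.5, -128.6, 194.5]
tcp_rot: [2.899, 1.571, 1.358]
ft_force: [-0.4, 1.5, 0.1]
opening: 1.0
```

```bash
python3 look.py 9 225,150,120,90 230,140,120,90; python3 - <<'E'
from h import *
S=load("scene9.pkl"); cv2.imwrite("pics/s9r.png",cv2.resize(S["img"][215:275,320:400],None,fx=8,fy=8,interpolation=cv2.INTER_CUBIC))
for n,bx in(("scene",(330,220,60,70)),("top",(240,170,70,40))):
    S=load(n+"9.pkl"); print(n,[(x[0],x[1],onz(S,x[0],64)) for x in blobs(S["img"],(5,140,90),(18,255,255),bx)])
E
```

```text
t 15.6 pos [ 560.6 -128.2  194.5] F [0.2 0.6 0.5] M [-0.01 -0.14  0.03] op 1.001 q [-0.34  0.42  1.68  0.    1.05 -0.37]
toolx [ 0.  0. -1.] jaw yaw 1.72
scene [(array([349.20560748, 243.26168224]), np.int32(107), array([583.88749172, 189.24582251,  64.        ])), (array([372.3697479 , 263.31932773]), np.int32(119), array([592.39829298, 297.77731369,  64.        ]))]
top [(array([258.61111111, 187.61111111]), np.int32(54), array([592.12781966, 296.47382088,  64.        ])), (array([286.5, 190.5]), np.int32(52), array([582.70465805, 186.97943086,  64.        ]))]
```

View pics/scene9.png

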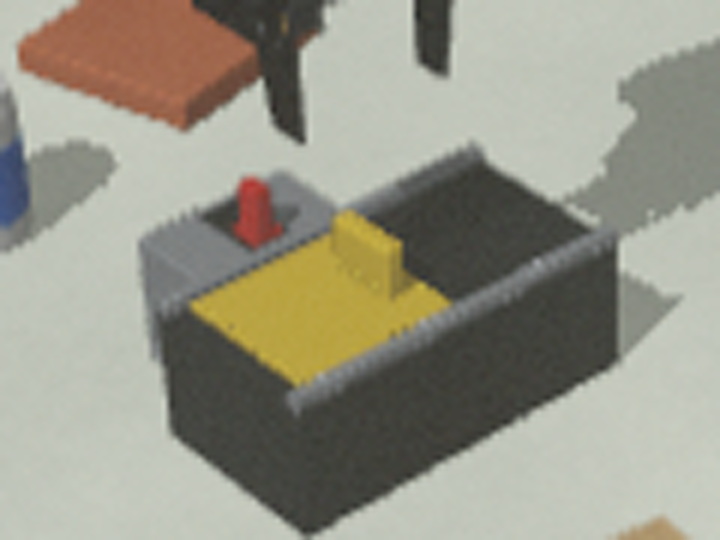

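View pics/s9r.png

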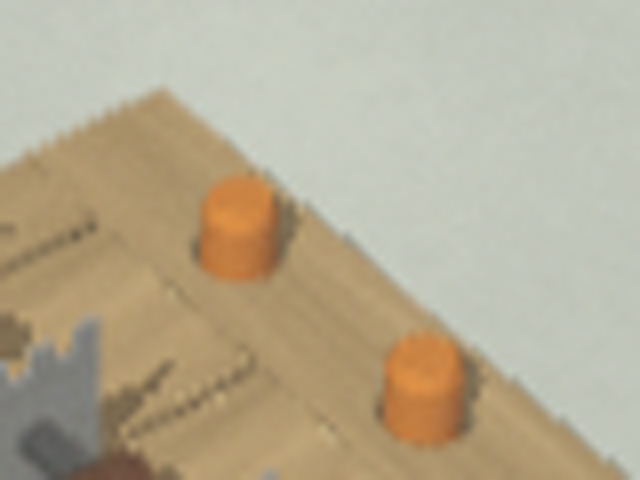

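Both caps stand upright and seated at crop (240,228) and (425,388). The fin's top is at crop (369,228) and the tab at (257,212). Going down over the fin with the jaws along the tub's x.

Call:
move_arm(targets=[[0,-0.003,-0.04,0,0,0,1],[0,-0.0055,-0.075,0,0,0,1],[0,-0.0055,-0.1,0,0,0,1],[0,-0.0055,-0.11,0,0,0,1],[0,-0.0055,-0.113,0,0,0,0],[0,-0.0055,-0.113,0,0,0,0],[0,-0.0055,-0.113,0,0,0,0]])

```text
t: 16.3
eef_pos: [561.3, -134.4, 82.7]
tcp_rot: [1.221, 1.569, -0.321]
ft_force: [-0.5, 0.1, -0.2]
opening: 0.807
```

```bash
python3 look.py 10 330,150,120,90 230,140,120,90
```

```text
t 16.4 pos [ 561.1 -134.4   82.6] F [ 0.6 -0.   0.3] M [-0.04 -0.12  0.01] op 0.719 q [-0.35  0.55  1.79  0.    0.8  -0.38]
toolx [ 0.002 -0.001 -1.   ] jaw yaw 1.59
```

View pics/scene10.png

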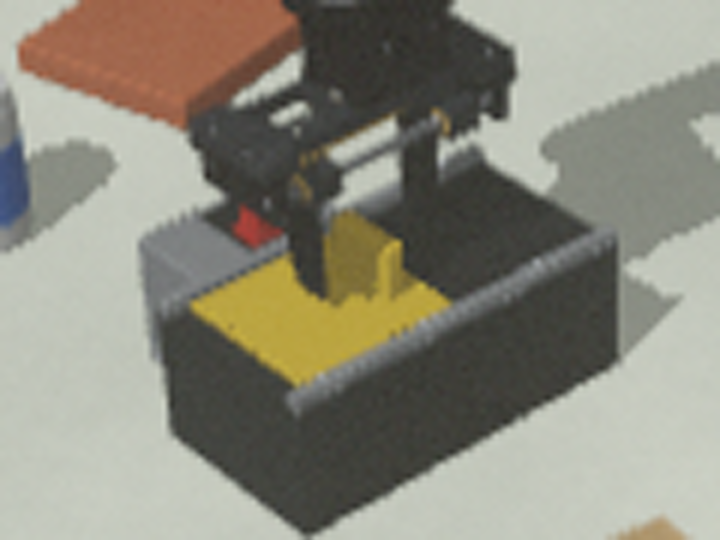

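The fingers straddle the fin, with tips at crop (312,295) and (420,220) and the fin between them. Closing.

Call:
move_arm(targets=[[0,0,0,0,0,0,-0.3],[0,0,0,0,0,0,-0.6],[0,0,0,0,0,0,-1],[0,0,0,0,0,0,-1],[0,0,0,0,0,0,-1],[0,0,0,0,0,0,-1],[0,0,0,0,0,0,-1],[0,0,0,0,0,0,-1],[0,0,0,0,0,0,-1],[0,0,0,0,0,0,-1]])

```text
t: 17.4
eef_pos: [559.1, -134.3, 81.4]
tcp_rot: [-1.734, 1.568, 3.006]
ft_force: [-8.0, -2.0, 4.9]
opening: 0.149
```

```bash
python3 -c "
from h import *
st()"
```

```text
t 17.4 pos [ 559.1 -134.3   81.4] F [-8.  -2.   4.9] M [-0.24  1.2   0.06] op 0.149 q [-0.35  0.55  1.79 -0.    0.8  -0.38]
toolx [-0.003  0.    -1.   ] jaw yaw 1.58
```

Call:
move_arm(targets=[[-0.003,0,0,0,0,0,-1],[-0.005,0,0,0,0,0,-1],[-0.007,0,0,0,0,0,-1],[-0.009,0,0,0,0,0,-1],[-0.009,0,0,0,0,0,-1],[-0.009,0,0,0,0,0,-1]])

```text
t: 18.0
eef_pos: [551.5, -134.5, 81.4]
tcp_rot: [-0.32, 1.571, -1.863]
ft_force: [2.2, -2.8, -4.8]
opening: 0.147
```

Call:
move_arm(targets=[[-0.002,0,0,0,0,0,-1],[-0.004,0,0,0,0,0,-1],[-0.005,0,0,0,0,0,-1],[-0.005,0,0,0,0,0,-1]])

```text
t: 18.4
eef_pos: [546.5, -134.6, 81.4]
tcp_rot: [0.317, 1.57, -1.226]
ft_force: [2.2, -4.7, -5.1]
opening: 0.145
```

Call:
move_arm(targets=[[-0.003,0,0,0,0,0,-1],[-0.006,0,0,0,0,0,-1],[-0.006,0,0,0,0,0,-1]])

```text
t: 18.7
eef_pos: [540.4, -134.8, 81.4]
tcp_rot: [0.281, 1.57, -1.262]
ft_force: [3.2, -5.5, -5.7]
opening: 0.146
```

```bash
python3 look.py 11 330,150,120,90 230,140,120,90
```

```text
t 18.8 pos [ 540.5 -134.8   81.4] F [ 2.2 -5.3 -5.3] M [-0.91 -0.36 -0.04] op 0.145 q [-0.36  0.53  1.84 -0.    0.77 -0.39]
toolx [ 0.    -0.001 -1.   ] jaw yaw 1.57
```

View pics/scene11.png

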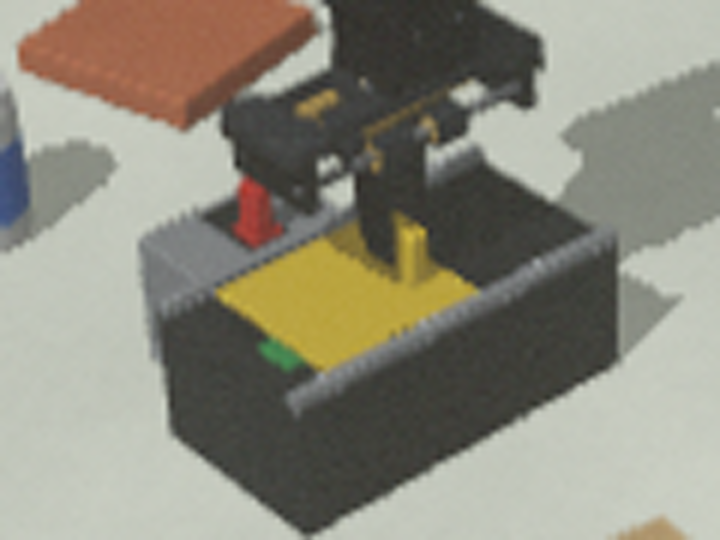

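View pics/top11.png

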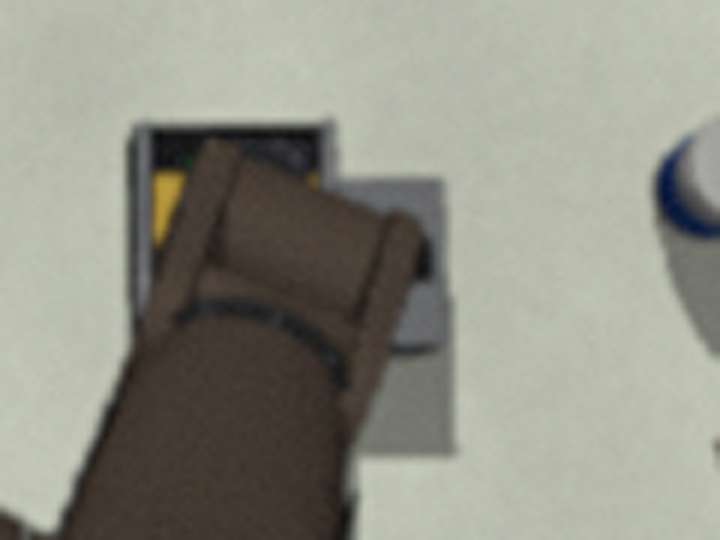

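The shutter has followed the fin about 19 mm. The yellow plate's far edge is at crop (225,290)–(325,365) and a clip is showing at (282,352), with only about 2–3 N of pull. So it is free and the tab isn't needed. I'll keep pulling along the tub's axis.

Call:
move_arm(targets=[[-0.006,-0.0008,0,0,0,0,-1],[-0.012,-0.0012,0,0,0,0,-1],[-0.018,-0.0016,0,0,0,0,-1],[-0.024,-0.0018,0,0,0,0,-1],[-0.03,-0.002,0,0,0,0,-1],[-0.036,-0.0022,0,0,0,0,-1],[-0.042,-0.0024,0,0,0,0,-1],[-0.046,-0.0026,0,0,0,0,-1],[-0.05,-0.0027,0,0,0,0,-1],[-0.05,-0.0027,0,0,0,0,-1]])

```text
t: 19.8
eef_pos: [489.7, -136.3, 81.4]
tcp_rot: [-2.667, 1.57, 2.073]
ft_force: [4.5, 4.8, -7.0]
opening: 0.145
```

Call:
move_arm(targets=[[-0.005,0,0,0,0,0,-1],[-0.009,0,0,0,0,0,-1],[-0.012,0,0,0,0,0,-1],[-0.014,0,0,0,0,0,-1],[-0.016,0,0,0,0,0,-1],[-0.016,0,0,0,0,0,-1],[-0.016,0,0,0,0,0,-1]])

```text
t: 20.5
eef_pos: [474.3, -136.7, 81.4]
tcp_rot: [2.861, 1.57, 1.318]
ft_force: [5.0, 1.6, -7.1]
opening: 0.146
```

```bash
python3 look.py 12 330,150,120,90 230,140,120,90; python3 - <<'E'
from h import *
S=load("scene12.pkl"); cv2.imwrite("pics/s12.png",S["img"])
for n,bx in(("scene",(330,220,60,70)),("top",(240,170,70,40))):
    S=load(n+"12.pkl"); print(n,[(x[0],x[1],onz(S,x[0],64)) for x in blobs(S["img"],(5,140,90),(18,255,255),bx)])
E
```

```text
t 20.6 pos [ 474.3 -136.7   81.4] F [ 4.5  2.1 -7.3] M [ 0.31 -0.82  0.01] op 0.143 q [-0.41  0.46  1.99  0.    0.69 -0.44]
toolx [ 0.  0. -1.] jaw yaw 1.57
scene [(array([349.20560748, 243.26168224]), np.int32(107), array([583.88749172, 189.24582251,  64.        ])), (array([372.34745763, 263.26271186]), np.int32(118), array([592.2807208 , 297.56837049,  64.        ]))]
top [(array([258.63461538, 187.57692308]), np.int32(52), array([592.26437981, 296.38621299,  64.        ])), (array([286.5, 190.5]), np.int32(52), array([582.70465805, 186.97943086,  64.        ]))]
```

View pics/scene12.png

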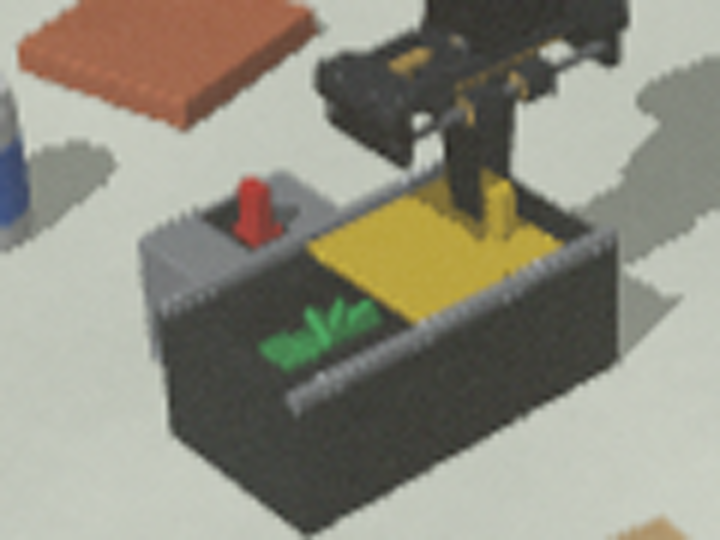

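View pics/s12.png

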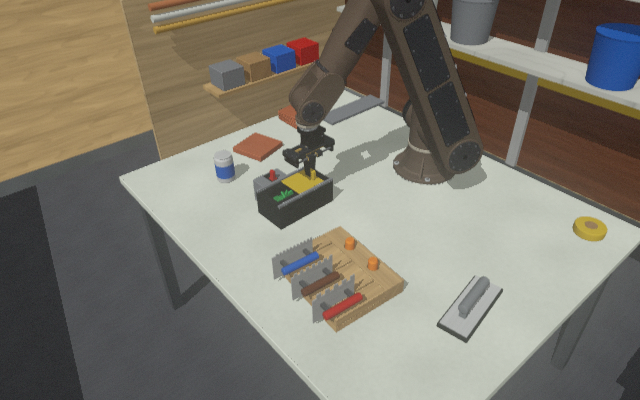

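The shutter is about 85 mm open. The plate's far edge is at crop (310,243)–(410,320), the green clips show at (320,335), and both caps are seated. One more small tug to confirm the stop.

Call:
move_arm(targets=[[-0.001,0,0,0,0,0,-1],[-0.0015,0,0,0,0,0,-1],[-0.0015,0,0,0,0,0,-1],[-0.0015,0,0,0,0,0,-1],[-0.0015,0,0,0,0,0,-1]])

```text
t: 21.1
eef_pos: [474.1, -136.8, 81.4]
tcp_rot: [1.529, 1.568, -0.015]
ft_force: [12.6, 4.1, -12.2]
opening: 0.143
```

At the stop: the tool stayed put at x = 474 and the force rose to 12.6 N. Handing in.

```bash
python3 -c "
from h import *
st()
from cell import job_done
print(job_done())
"
```

```text
t 21.1 pos [ 474.1 -136.8   81.4] F [ 12.6   4.1 -12.2] M [ 0.69 -2.03  0.05] op 0.143 q [-0.42  0.46  1.99  0.    0.69 -0.44]
toolx [ 0.003 -0.    -1.   ] jaw yaw 1.56
the job is handed in; nothing more can be done
None
```

The kit is ready: both caps are in the rack, and the arm is holding the shutter open at its stop. I handed the job in at about 21 s of the 64 s allowed; no verdict is reported.

- **Caps:** I put one cap in the right pocket, then the other in the left. The last pictures show both upright and seated, within about 3 mm of the pocket centres I measured.
- **Shutter:** I tugged it by its fin before going near the tab. It ran past the 8 mm catch point with only 2–3 N of pull, so it was not caught and I left the red tab alone. I pulled it about 85 mm to its stop. The tool stopped moving there, the force rose to 12.6 N, and the fingers still grip the fin.
- **What disagreed:** The first grasp missed. The fingertips sit about 22 mm short of the stated tool point, so the fingers closed just above the cap. I measured that offset in the pictures, reopened and went lower; the cap had not moved.
- **Left alone:** I never went near the tile, float or can, and in the last picture they look to be where they started; I checked this by eye only.

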